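# Pack the battery tray and hold it home

### The arm

A 6-joint arm with a two-finger parallel gripper is mounted at the origin on a cart in front of the work surface, level with it; the furniture and walls round the work are solid. World frame = base frame: x ahead of the robot, y to its left, z up, the work surface at z = 0. Lengths are in m, angles in rad, forces in N, time in s.
With the tool pointing down it reaches from about 0.25 to 0.775 m from the base axis. Payload 4 kg.
Tool frame: the origin (TCP) lies on the centre line of the jaws, within the pads' length; the fingertips stand 8 mm ahead of it and the grasp point (between the pads) lies 11 mm behind it; y points along the fingers, x is the direction in which the jaws open and shut, and the axes are right-handed (so a half turn about y gives the same grasp; the last joint's range is limited). The gripper opens to 94 mm and grips with 3 to 60 N. Pads are 16 mm wide; open, the fingers measure 119 mm over their backs; the gripper's body (75 mm by 177 mm) begins 78 mm behind the grasp point.
Start: joints at [-1.282, 0.087, 1.371, -0, 1.684, -0.103], TCP at [0.21, -0.508, 0.214] pointing down, gripper open.
Joint ranges: [-3.1, 3.1], [-0.76, 2.03], [0.27, 2.55], [-1.08, 4.22], [0.17, 2.65], [-2.57, 2.57]. Speed limits (rad/s): [2.79, 2.79, 3.14, 3.14, 3.14, 3.14].

### API

Orientations are given as [roll, pitch, yaw] about the fixed x, y, z axes, in that order (R = Rz(yaw) Ry(pitch) Rx(roll)).
In Python, from bench import robot gives the robot as it stands.
- The arm moves only by the tool step_arm, never from a script. Its argument "commands" is a list of rows, each an object with "xyz": the shift along the world's x, y, z in m, a list of three; "twist": the turn, a rotation vector about the world's x, y, z in degrees, a list of three. In form: [{"xyz": [tx, ty, tz], "twist": [ax, ay, az]}, ...]. A call has 1 to 12 rows; each row is the pose to reach, as a shift and turn from the pose commanded when the call began; what a row does not reach only later rows make up. A row lasts 1/12 s, in which the tool goes at most 41.7 mm and 7.16 degrees, less where a joint would pass 70% of its speed; a pose out of reach is approached as far as the arm can. A call with a gripper value outside its range is refused whole. "fingers" is the closure in counts, from 0 (fully open) to 255 (shut), set as the call begins (left out, the last holds). The fingers move at their own pace and stop on an object; the grip force is fixed at half the most. Time passes only in rows, so rows that repeat a pose let the fingers close. It gives the time, the measured TCP pose, the force and the opening at its end, in the units of the state.
- robot.get_obs(): the state, without advancing time (a new reading comes with each control period).
- robot.snapshot(name): name is "scene" or "top" or "wrist"; returns (picture, depth): 480x640x3 uint8, red, green, blue; 480x640 float32, m along the optical axis (not along the pixel's ray), 0 where there is no reading.
- robot.camera_info(name): a dict with "fx", "fy", "cx", "cy" (pixels), "k1" (the pictures are not rectified: a ray, as slopes to the right and down, at radius r is drawn at 1 + k1 r^2 times it, then the intrinsics apply), "R" (3x3) and "t" (3): a world point X has camera coordinates R X + t. Camera axes: x right, y down, z forward; pixel columns grow to the right and rows downward; lengths in m; the calibration is good to about 2 mm. A picture is of the moment at which its call begins: read the wrist's pose just before it. camera_info takes no time and is no camera call; for the wrist camera it gives the pose at the moment of the call.
- robot.close_job(): hands the job in, once; it reports no verdict.
The state is a dict: "time": time; "joint_positions": joint angles; "qvel": joint speeds; "joint_torque": joint torques, N m; "tool_pos": TCP position; "ee_rot": TCP orientation; "wrist_force": force on the tool from outside, world axes, zero at the start; "wrist_torque": the same for the moment, N m; "width": finger opening in m.
Only numpy, scipy, OpenCV 4.12 (cv2) and the standard library are available. Lean on these libraries where they do the work, as an engineer would, in place of code of your own. Each camera call takes 0.05 s, during which the arm holds its last target.

### The job

Pull the power unit's battery tray fully out by its bar handle and stand the white packing piece, tapered foot down, on the tray floor in the one gap beside the batteries that is wide enough for it; do not force it in where it is too tight, and let go of it once it stands there. Then push the tray home against its sprung connector until its front panel is flush with the case, and finish while still holding it pressed there with the arm, so that a colleague can drive its two screws. Leave the screwdriver, the tape roll and the tin where they are.

Things in the scene. Friction and masses are not known exactly. Their poses are not given: they have to be found in the camera images.
- power_unit: grey sheet-metal bench power unit, fixed: 150 deep (its x) x 190 wide (its y) x 112 mm high. Origin: middle of its underside, on the bench; its front face is 75 mm from there towards its own -x (the robot's side). The battery tray slides out along the unit's -x, in the half towards its +y; meter window, switch and terminals in the other half are not used
- tray (a joint): battery tray: how far it is out, in m along the unit's -x. 0 = home, front panel flush on the case; 0.085 = end stop, fully out. Starts about 13 mm out. 1 to 2 N of friction; stays where it is left, but over the last 8 mm a sprung connector behind it pushes it out again (4 N at first, 8 N when home), so it stays home only while pressed
- tray_handle (a point): middle of the tray's bar handle, 84 mm above the bench; moves with the tray, axes as the unit's. A horizontal steel bar along y, 11 mm thick, 80 mm long, on two posts 68 mm apart, standing 35 mm off the tray's front panel (middle of bar to face). The panel's top edge is 27 mm above the bar
- tray_floor (a point): centre of the tray's inner floor, 18 mm above the bench, 59.5 mm behind the bar; moves with the tray, axes as the unit's. Inside 41 deep (x) x 95.5 mm wide (y); side and rear walls 20 mm above the floor, in front the tall panel. The two batteries stand side by side, in either order: 2.5 to 5 mm gaps by the main battery, 17.5 to 19.5 mm between backup battery and its side wall
- main_center (a point): centre of the main battery, a blue and yellow upright block 35 (x) x 50 (y) x 48 mm high, two 6 mm tabs on top; stands loose in the tray, 0.35 kg. Axes as the unit's
- backup_center (a point): centre of the backup battery, a slimmer grey upright block 35 (x) x 20 (y) x 48 mm high, two 6 mm tabs on top; stands loose in the tray, 0.15 kg. Axes as the unit's
- spacer_center (a point): centre (half-way up) of the packing piece, a white nylon spacer 84 mm tall, upright on the bench, 60 g: lower block 35 (its x) x 15.5 mm (its y) up to 50 mm, its last 10 mm tapered to a foot 11.5 mm wide; above, a finger tab 26 (x) x 12 mm (y) from 50 to 84 mm. It goes in upright, its x along the unit's x (either way round); on the tray floor it passes under the case's roof by 6 mm
- screwdriver: bystander: red screwdriver lying on the bench, 24 x 196 x 24 mm; origin at the middle of its underside
- tape_roll: bystander: roll of black tape lying flat, 62 mm across, 18 mm high; origin at the middle of its underside
- flux: bystander: small round tin, 57 mm across, 20 mm high; origin at the middle of its underside
Mind the look-alikes: they are no part of the job. What is shaped like the part that bears spacer_center but turquoise is not meant.

How it is judged:
On the way, in this order (a step that is already met when the one before it is completed fails the run):
1. the tray is pulled out, at least 75 mm (value of joint tray above 0.075 m), for 0.2 s.
2. with the tray out, the packing piece stands upright on its floor, beyond the backup battery, and is let go (value of joint tray above 0.06 m and z of spacer_center in the frame of tray_floor between 0.036 and 0.046 m and angle between spacer_center's own z axis and vertical below 0.15 rad and horizontal distance between spacer_center and backup_center below 0.028 m and horizontal distance between spacer_center and main_center above 0.045 m and contact force between the fingers and spacer below 0.1 N), for 0.2 s.
At the end, for the whole second after the job is handed in: the tray is home to within 2 mm and the robot presses it with more than 3 N; the packing piece stands upright (within 0.15 rad) on the tray floor (within 4 mm) in the gap between the backup battery and the side wall; both batteries stand upright on the tray floor (value of joint tray below 0.002 m and contact force between any of the fingers, the arm and tray above 3 N and z of spacer_center in the frame of tray_floor between 0.036 and 0.046 m and angle between each of spacer_center, main_center, backup_center's own z axis and vertical below 0.15 rad and horizontal distance between spacer_center and backup_center below 0.028 m and horizontal distance between spacer_center and main_center above 0.045 m and z of each of main_center, backup_center in the frame of tray_floor below 0.03 m); the arm keeps its last pose, push and grip.
It fails at once if the packing piece is forced against the main battery (over 10 N) (contact force between spacer and main_battery above 10 N).
It fails at once if a bystander (screwdriver, tape roll, tin) is moved more than 30 mm (distance of any of screwdriver, tape_roll, flux from where it was at the start of the episode above 0.03 m).
It also fails if it takes over 58 s, if anything falls off the work surface, if the arm or the gripper's body presses on something with over 40 N, if the wrist force passes 120 N, or if a joint passes its speed limit or range.

## Working session

There is one attempt and no reset: what is moved stays moved. The work goes in short steps, Python scripts to look and compute and a tool call to move; the robot and the scene stay as the last step left them, time stands still between calls to the robot, and variables do not carry over. Pictures are saved under pics/ and viewed, and the job is handed in when it is done.

Besides the shell and the picture viewer there is one more tool, called after ">>>" as name(argument=value, ...) on one line, values as JSON. step_arm: Moves the arm, as the interface text tells. Its arguments: {"type":"object","properties":{"commands":{"type":"array"},"fingers":{"type":"number"}},"required":["commands"]}

```bash
mkdir -p pics; ls
cat > h.py <<'E'
import numpy as np,cv2
from bench import robot
def snap(n,tag):
    ci=robot.camera_info(n); p,d=robot.snapshot(n)
    cv2.imwrite(f'pics/{tag}.png',p[:,:,::-1]); np.savez(f'pics/{tag}.npz',p=p,d=d,**{k:np.array(v) for k,v in ci.items()})
    return p,d,ci
def load(tag):
    z=np.load(f'pics/{tag}.npz'); return z['p'],z['d'],{k:z[k] for k in ['fx','fy','cx','cy','k1','R','t']}
def ray(ci,u,v):
    K=np.array([[ci['fx'],0,ci['cx']],[0,ci['fy'],ci['cy']],[0,0,1.]],float)
    q=cv2.undistortPoints(np.array([[[u,v]]],float),K,np.array([float(ci['k1']),0,0,0]))[0,0]
    R=np.array(ci['R']);t=np.array(ci['t'])
    return -R.T@t, R.T@np.array([q[0],q[1],1.])
def onz(ci,u,v,z):
    c,d=ray(ci,u,v); return c+d*(z-c[2])/d[2]
def dep(ci,D,u,v):
    c,d=ray(ci,u,v); return c+d*float(D[int(round(v)),int(round(u))])
E
python3 - <<'E'
from h import *
print(robot.get_obs())
for n in ['scene','top','wrist']:
    p,d,ci=snap(n,n+'0'); print(n,{k:np.round(v,4).tolist() for k,v in ci.items()})
E
```

```text
pics
{'time': 0.0, 'joint_positions': array([-1.28210935e+00,  8.79625118e-02,  1.37224213e+00, -2.76064270e-05,
        1.68358106e+00, -1.03070784e-01]), 'qvel': array([-4.04434443e-04, -8.99640212e-04, -3.45656884e-04,  2.55534075e-04,
       -5.15883333e-05, -7.45475381e-04]), 'joint_torque': array([ 4.00493036e-05, -3.40169978e+01, -3.02430511e+01,  7.16545503e-02,
        3.28924181e-02, -1.69806867e-04]), 'tool_pos': array([ 0.20984916, -0.50782526,  0.2123062 ]), 'ee_rot': array([-1.57059798,  0.00218423, -1.17904143]), 'wrist_force': array([-0.40745733,  0.31153343,  0.04745586]), 'wrist_torque': array([0.016123  , 0.02092468, 0.0219184 ]), 'width': 0.09394120325947627}
scene {'fx': 555.6773, 'fy': 555.6773, 'cx': 320.954, 'cy': 235.9754, 'k1': -0.0554, 'R': [[-0.646, -0.7633, -0.0004], [-0.4776, 0.4047, -0.7798], [0.5954, -0.5036, -0.626]], 't': [0.4613, 0.2801, 0.8947]}
top {'fx': 451.7008, 'fy': 451.7008, 'cx': 319.9055, 'cy': 245.889, 'k1': 0.0121, 'R': [[0.0095, -0.9999, 0.0097], [-0.996, -0.0103, -0.0883], [0.0884, -0.0088, -0.996]], 't': [0.1034, 0.5729, 0.9226]}
wrist {'fx': 383.424, 'fy': 383.424, 'cx': 322.7085, 'cy': 236.8409, 'k1': -0.0054, 'R': [[0.3819, -0.9242, -0.0018], [-0.9004, -0.3724, 0.225], [-0.2086, -0.0843, -0.9743]], 't': [-0.548, -0.0236, 0.3891]}
```

View pics/scene0.png

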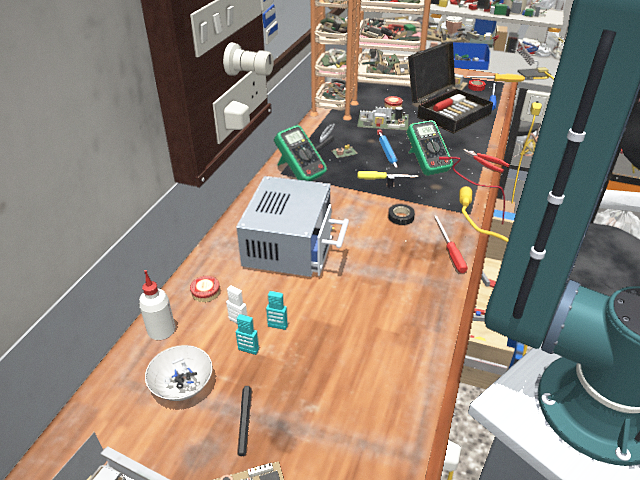

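View pics/top0.png

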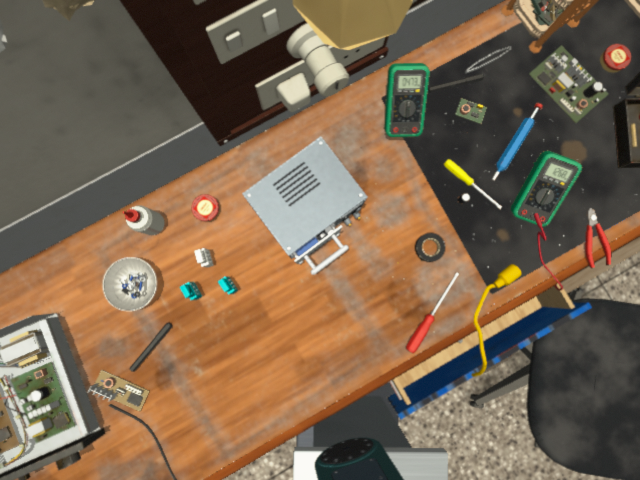

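View pics/wrist0.png

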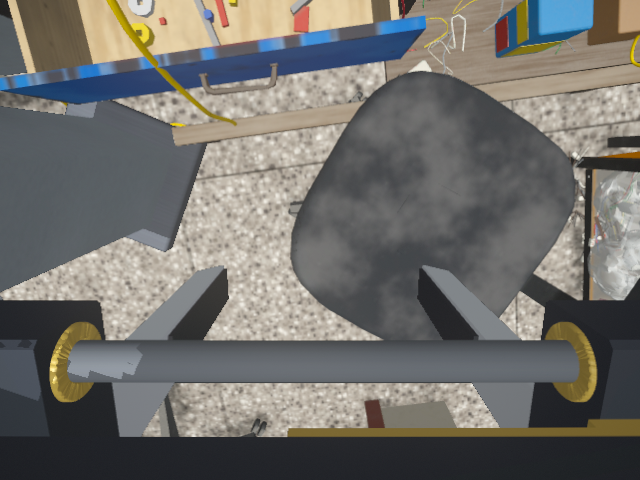

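The unit is at about (306,195) in the top view and its bar at (327,253). The white spacer is at (203,257), with turquoise look-alikes at (190,290) and (227,285). Next I'll zoom in on these.

Run:
```python
from h import *
p,d,ci=load('top0'); 
cv2.imwrite('pics/t0z.png',cv2.resize(p[125:315,170:390,::-1],None,fx=3.4,fy=3.1,interpolation=cv2.INTER_CUBIC)[:600])
c=p[130:300,180:380]; cv2.imwrite('pics/t0z.png',cv2.resize(c[:,:,::-1],None,fx=3.5,fy=3.5,interpolation=cv2.INTER_CUBIC))
p,d,ci=load('scene0'); c=p[170:360,180:380]; cv2.imwrite('pics/s0z.png',cv2.resize(c[:,:,::-1],None,fx=3,fy=3,interpolation=cv2.INTER_CUBIC))
```

```text
(no output)
```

View pics/t0z.png

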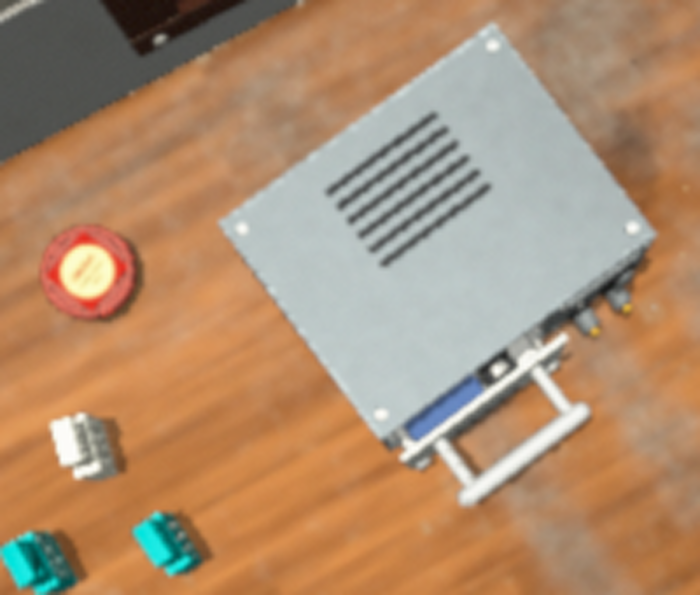

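View pics/s0z.png

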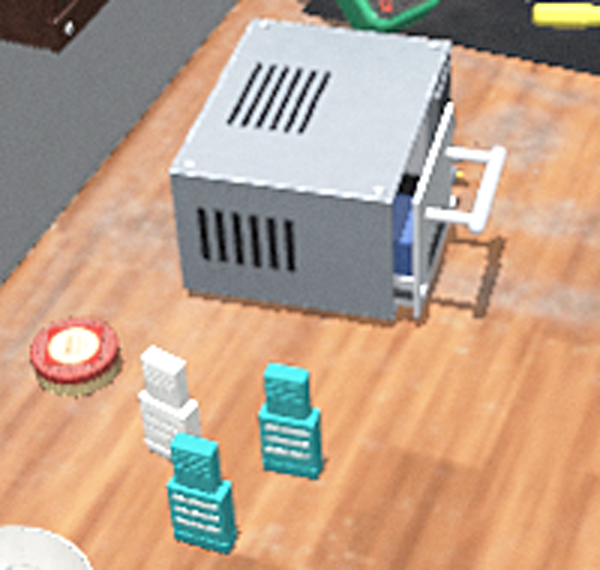

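Run:
```python
from h import *
p,d,ci=load('top0')
T=lambda a:(a[0]/3.5+180,a[1]/3.5+130)
c=[onz(ci,*T(a),0.112) for a in [(220,225),(492,25),(655,235),(385,443)]]
for x in c: print(np.round(x,4))
print('sides',[np.linalg.norm(c[i]-c[(i+1)%4]).round(4) for i in range(4)])
for e in [c[3]-c[0],c[2]-c[1]]: print('front dir deg',np.degrees(np.arctan2(e[1],e[0])))
for e in [c[0]-c[1],c[3]-c[2]]: print('y dir deg',np.degrees(np.arctan2(e[1],e[0])))
print('centre',np.mean(c,0))
for a in [(470,497),(583,408)]: print('bar',onz(ci,*T(a),0.0895), dep(ci,d,*T(a)))
S=lambda a:(a[0]/3+180,a[1]/3+170)
p2,d2,cs=load('scene0')
for a in [(482,222),(497,152)]: print('bar s',onz(cs,*S(a),0.0885), dep(cs,d2,*S(a)))
# spacer
print('top spacer cam', [dep(ci,d,*T(a)).round(4) for a in [(70,438),(85,445)]])
# white mask
m=((p.min(2)>170)&(p.max(2).astype(int)-p.min(2)<30)).astype(np.uint8)
ys,xs=np.where(m[235:280,185:220]); ys+=235;xs+=185
P=np.array([dep(ci,d,x,y) for x,y in zip(xs,ys)]); print(np.round(P,3))
for Q in [(165,363),(160,355)]: print('sc', dep(cs,d2,*S(Q)).round(4))
```

```text
[0.662  0.2586 0.112 ]
[0.7764 0.1105 0.112 ]
[0.6592 0.0198 0.112 ]
[0.5432 0.1664 0.112 ]
sides [np.float64(0.1871), np.float64(0.1482), np.float64(0.1869), np.float64(0.1504)]
front dir deg -142.1854063443441
front dir deg -142.2559669274235
y dir deg 127.67419412644107
y dir deg 128.36700813922718
centre [0.66019666 0.13883282 0.112     ]
bar [0.51507214 0.12003891 0.0895    ] [0.51521647 0.12005325 0.08479294]
bar [0.5653311  0.05746573 0.0895    ] [0.56575186 0.05713935 0.08470979]
bar s [0.51168526 0.12093884 0.0885    ] [0.51875709 0.11437654 0.08053144]
bar s [0.56112295 0.06290437 0.0885    ] [0.56084572 0.06316671 0.08878905]
top spacer cam [array([0.5461, 0.3441, 0.0833]), array([0.5435, 0.3405, 0.0632])]
[[0.563 0.347 0.049]
 [0.561 0.349 0.051]
 [0.561 0.347 0.051]
 [0.561 0.345 0.048]
 [0.556 0.352 0.084]
 [0.556 0.35  0.086]
 [0.556 0.349 0.08 ]
 [0.556 0.346 0.084]
 [0.556 0.345 0.082]
 [0.557 0.345 0.075]
 [0.558 0.345 0.064]
 [0.559 0.346 0.052]
 [0.559 0.345 0.049]
 [0.554 0.354 0.083]
 [0.554 0.351 0.086]
 [0.554 0.35  0.084]
 [0.554 0.348 0.084]
 [0.554 0.346 0.
[... 1331 characters left out ...]
.535 0.344 0.084]
 [0.535 0.342 0.082]
 [0.535 0.34  0.081]
 [0.537 0.339 0.048]
 [0.533 0.348 0.081]
 [0.533 0.346 0.08 ]
 [0.533 0.345 0.076]
 [0.533 0.345 0.07 ]
 [0.534 0.34  0.051]
 [0.535 0.339 0.047]
 [0.535 0.337 0.045]
 [0.532 0.351 0.046]
 [0.532 0.348 0.05 ]
 [0.532 0.347 0.047]
 [0.532 0.344 0.05 ]
 [0.532 0.342 0.05 ]
 [0.533 0.341 0.046]
 [0.533 0.338 0.048]
 [0.532 0.336 0.05 ]
 [0.53  0.35  0.051]
 [0.53  0.348 0.051]
 [0.53  0.346 0.05 ]
 [0.53  0.344 0.05 ]
 [0.53  0.342 0.05 ]
 [0.531 0.341 0.046]
 [0.531 0.339 0.047]
 [0.528 0.351 0.046]
 [0.528 0.348 0.048]
 [0.528 0.347 0.047]
 [0.529 0.346 0.042]
 [0.529 0.344 0.039]]
sc [0.5399 0.3481 0.0835]
sc [0.5474 0.3467 0.0836]
```

```bash
cat >> h.py <<'E'
def cloud(ci,D,x0,x1,y0,y1):
    vs,us=np.mgrid[y0:y1,x0:x1]; us=us.ravel();vs=vs.ravel()
    K=np.array([[ci['fx'],0,ci['cx']],[0,ci['fy'],ci['cy']],[0,0,1.]],float)
    q=cv2.undistortPoints(np.stack([us,vs],1)[:,None].astype(float),K,np.array([float(ci['k1']),0,0,0]))[:,0]
    z=D[vs,us]; C=np.stack([q[:,0]*z,q[:,1]*z,z],1)
    R=np.array(ci['R']);t=np.array(ci['t'])
    return (C-t)@R, us,vs, z>0
E
python3 - <<'E'
from h import *
p,d,ci=load('top0')
P,u,v,ok=cloud(ci,d,185,222,235,285)
col=p[v,u].astype(int); wh=(col[:,0]>col[:,2]-40)&(col.min(1)>90)
s=ok&wh&(P[:,2]>0.072)&(P[:,2]<.095)
r=cv2.minAreaRect((P[s,:2]*1000).astype(np.float32)); print('tab',r,P[s,2].mean(),s.sum(),cv2.boxPoints(r).tolist())
s=ok&wh&(P[:,2]>0.03)
r=cv2.minAreaRect((P[s,:2]*1000).astype(np.float32)); print('all',r)
P,u,v,ok=cloud(ci,d,280,380,215,290)
a=np.radians(38); X=np.array([np.cos(a),np.sin(a)]);Y=np.array([-X[1],X[0]])
f=np.array([0.6012,.0931])
q=np.c_[(P[:,:2]-f)@X,(P[:,:2]-f)@Y,P[:,2]]
s=ok&(q[:,2]>.06)&(q[:,0]<-.04)
print('bar-ish',s.sum(),q[s][:, :2].min(0),q[s][:, :2].max(0),np.median(q[s][:,2]),np.percentile(q[s][:,2],95))
b=q[s]; b=b[(b[:,0]<-.042)]
for y in np.arange(-.01,.09,.01):
    k=b[abs(b[:,1]-y)<.005]; print(round(y,3),k[:,0].min().round(4) if len(k) else 0,k[:,0].max().round(4) if len(k) else 0,k[:,2].max().round(4) if len(k) else 0)
E
```

```text
tab ((524.52783203125, 331.5800476074219), (80.76773071289062, 19.128921508789062), 37.79196548461914) 0.08228351279443807 104 [[486.7537536621094, 314.3912048339844], [498.4759216308594, 299.2747497558594], [562.3018798828125, 348.7688903808594], [550.5797119140625, 363.8853454589844]]
all ((516.95263671875, 333.6820373535156), (70.1315689086914, 79.71497344970703), 69.86539459228516)
bar-ish 261 [-0.05354308 -0.00929159] [-0.04025159  0.08083339] 0.08760523501057996 0.0901371159242793
-0.01 -0.0528 -0.0443 0.0898
0.0 -0.0535 -0.0422 0.09
0.01 -0.0534 -0.0429 0.0897
0.02 -0.0533 -0.0428 0.09
0.03 -0.0532 -0.0426 0.0908
0.04 -0.0532 -0.0425 0.0909
0.05 -0.053 -0.0424 0.091
0.06 -0.053 -0.0423 0.0912
0.07 -0.0528 -0.0423 0.0916
0.08 -0.0524 -0.0427 0.09
```

>>> step_arm(commands=[{"xyz": [0.18,0.32,0],"twist": [0,0,60]},{"xyz": [0.18,0.32,0],"twist": [0,0,60]},{"xyz": [0.18,0.32,0],"twist": [0,0,60]},{"xyz": [0.18,0.32,0],"twist": [0,0,60]},{"xyz": [0.18,0.32,0],"twist": [0,0,60]},{"xyz": [0.18,0.32,0],"twist": [0,0,60]},{"xyz": [0.18,0.32,0],"twist": [0,0,60]},{"xyz": [0.18,0.32,0],"twist": [0,0,60]},{"xyz": [0.18,0.32,0],"twist": [0,0,60]},{"xyz": [0.18,0.32,0],"twist": [0,0,60]}], fingers=174)

```text
time: 0.98
tool_pos: [0.392, -0.1833, 0.2134]
ee_rot: [-1.568, -0.001, -0.122]
wrist_force: [-0.2, -0.6, 0.6]
width: 0.0315
```

>>> step_arm(commands=[{"xyz": [0.1515,0.2795,0],"twist": [0,0,45.5]},{"xyz": [0.1515,0.2795,0],"twist": [0,0,45.5]},{"xyz": [0.1515,0.2795,0],"twist": [0,0,45.5]},{"xyz": [0.1515,0.2795,0],"twist": [0,0,45.5]},{"xyz": [0.1515,0.2795,0],"twist": [0,0,45.5]},{"xyz": [0.1515,0.2795,0],"twist": [0,0,45.5]},{"xyz": [0.1515,0.2795,0],"twist": [0,0,45.5]},{"xyz": [0.1515,0.2795,0],"twist": [0,0,45.5]},{"xyz": [0.1515,0.2795,0],"twist": [0,0,45.5]},{"xyz": [0.1515,0.2795,0],"twist": [0,0,45.5]}])

```text
time: 1.82
tool_pos: [0.5416, 0.0916, 0.2125]
ee_rot: [-1.57, 0.002, 0.664]
wrist_force: [-0.4, -1.2, 0.0]
width: 0.0296
```

Run:
```python
from h import *
p,d,ci=snap('wrist','w1'); o=robot.get_obs(); print(o['tool_pos'],o['ee_rot'],o['width'])
snap('top','top1')
p,d,ci=load('top0')
P,u,v,ok=cloud(ci,d,185,222,235,285)
col=p[v,u].astype(int); wh=(col.max(1)-col.min(1)<35)&(col.min(1)>110)
for lo,hi in [(.07,.095),(.03,.095)]:
    s=ok&wh&(P[:,2]>lo)&(P[:,2]<hi)&(P[:,0]>.51)
    m=np.zeros((480,640),np.uint8); m[v[s],u[s]]=1
    r=cv2.minAreaRect((P[s,:2]*1000).astype(np.float32)); print(r,s.sum(),P[s].mean(0))
    pc=P[s,:2]-P[s,:2].mean(0); w,V=np.linalg.eigh(pc.T@pc); print('dir',np.degrees(np.arctan2(V[1,1],V[0,1])))
```

```text
[0.54131626 0.09059378 0.21284401] [-1.57062332  0.00170817  0.66225953] 0.03003321144609587
((545.25537109375, 347.026123046875), (24.359975814819336, 11.79012680053711), 17.30167579650879) 94 [0.54482081 0.34603525 0.08181634]
dir -165.30030409316694
((545.8372192382812, 345.8255920410156), (34.1953010559082, 15.594244003295898), 9.534675598144531) 191 [0.5439272  0.34419362 0.06528025]
dir -170.57864366088447
```

View pics/w1.png

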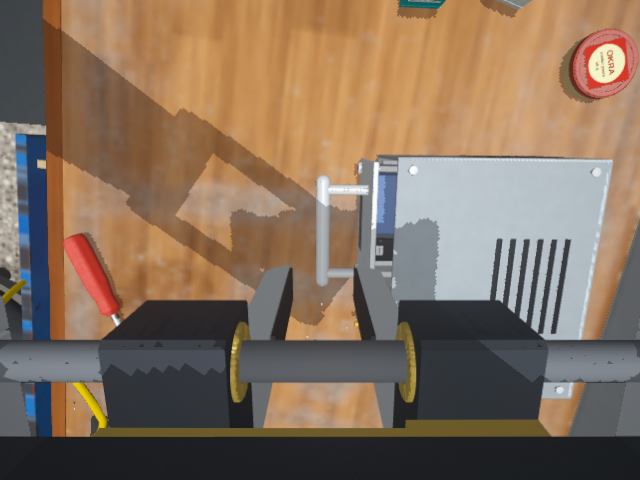

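The bar runs from (323,180) to (323,283) in the wrist view, lined up with the jaw centre at about col 323. The posts are at rows 189 and 273. I'll get its height and centre from the wrist depth.

Run:
```python
from h import *
p,d,ci=load('w1')
P,u,v,ok=cloud(ci,d,300,345,170,292)
s=ok&(P[:,2]>.065)&(P[:,2]<.1)&(v<285)
r=cv2.minAreaRect((P[s,:2]*1000).astype(np.float32)); print(r,s.sum(),np.percentile(P[s,2],[50,95]))
s&=(u<331)
r=cv2.minAreaRect((P[s,:2]*1000).astype(np.float32)); print(r,s.sum())
# ray check
for (a,b) in [(323,180),(323,283)]: print(onz(ci,a,b,.0895))
# roof edge direction
for (a,b) in [(611,160),(572,398),(398,160)]: print(onz(ci,a,b,.112))
```

```text
((544.9326171875, 96.78461456298828), (22.830598831176758, 89.19156646728516), 37.86149215698242) 1770 [0.08802685 0.08986932]
((540.4248657226562, 93.2802734375), (11.411251068115234, 89.19156646728516), 37.86149215698242) 1499
[0.51545149 0.12501012 0.0895    ]
[0.56647713 0.05981797 0.0895    ]
[0.66365478 0.26100492 0.112     ]
[0.78028672 0.11291056 0.112     ]
[0.54687544 0.16943533 0.112     ]
```

>>> step_arm(commands=[{"xyz": [0,0.0005,-0.035],"twist": [0,0,0]},{"xyz": [0,0.0005,-0.07],"twist": [0,0,0]},{"xyz": [0,0.0005,-0.1],"twist": [0,0,0]},{"xyz": [0,0.0005,-0.125],"twist": [0,0,0]},{"xyz": [0,0.0005,-0.139],"twist": [0,0,0]},{"xyz": [0,0.0005,-0.139],"twist": [0,0,0]},{"xyz": [0,0.0005,-0.139],"twist": [0,0,0]}])

```text
time: 2.5
tool_pos: [0.5408, 0.0901, 0.0742]
ee_rot: [-1.57, 0.001, 0.66]
wrist_force: [-0.0, -0.4, -0.6]
width: 0.0298
```

>>> step_arm(commands=[{"xyz": [0,0,0],"twist": [0,0,0]},{"xyz": [0,0,0],"twist": [0,0,0]},{"xyz": [0,0,0],"twist": [0,0,0]},{"xyz": [0,0,0],"twist": [0,0,0]},{"xyz": [0,0,0],"twist": [0,0,0]}], fingers=255)

```text
time: 2.92
tool_pos: [0.5426, 0.0914, 0.0764]
ee_rot: [-1.573, -0.002, 0.662]
wrist_force: [-0.5, -1.4, 5.4]
width: 0.0102
```

>>> step_arm(commands=[{"xyz": [-0.003,-0.0023,0],"twist": [0,0,0]},{"xyz": [-0.008,-0.0062,0],"twist": [0,0,0]},{"xyz": [-0.013,-0.0101,0],"twist": [0,0,0]},{"xyz": [-0.018,-0.014,0],"twist": [0,0,0]},{"xyz": [-0.024,-0.0187,0],"twist": [0,0,0]},{"xyz": [-0.03,-0.0233,0],"twist": [0,0,0]},{"xyz": [-0.036,-0.028,0],"twist": [0,0,0]},{"xyz": [-0.042,-0.0327,0],"twist": [0,0,0]},{"xyz": [-0.047,-0.0366,0],"twist": [0,0,0]},{"xyz": [-0.051,-0.0397,0],"twist": [0,0,0]},{"xyz": [-0.054,-0.042,0],"twist": [0,0,0]},{"xyz": [-0.056,-0.0436,0],"twist": [0,0,0]}])

```text
time: 3.92
tool_pos: [0.4863, 0.0482, 0.0763]
ee_rot: [-1.572, -0.004, 0.662]
wrist_force: [1.1, 1.4, 7.2]
width: 0.0102
```

>>> step_arm(commands=[{"xyz": [-0.001,-0.0008,0],"twist": [0,0,0]},{"xyz": [-0.0016,-0.0012,0],"twist": [0,0,0]},{"xyz": [-0.0016,-0.0012,0],"twist": [0,0,0]},{"xyz": [-0.0016,-0.0012,0],"twist": [0,0,0]}])

```text
time: 4.25
tool_pos: [0.4847, 0.047, 0.0763]
ee_rot: [-1.572, -0.003, 0.662]
wrist_force: [-0.8, 0.5, 7.3]
width: 0.0099
```

>>> step_arm(commands=[{"xyz": [-0.0012,-0.0009,0],"twist": [0,0,0]},{"xyz": [-0.0024,-0.0019,0],"twist": [0,0,0]},{"xyz": [-0.0024,-0.0019,0],"twist": [0,0,0]}])

```text
time: 4.5
tool_pos: [0.4844, 0.0468, 0.0763]
ee_rot: [-1.573, -0.01, 0.663]
wrist_force: [6.3, 4.7, 2.4]
width: 0.0099
```

At the end stop: the pull force has risen to about 8 N. I'll release the bar and lift.

>>> step_arm(commands=[{"xyz": [0.002,0.0016,-0.001],"twist": [0,0,0]},{"xyz": [0.002,0.0016,-0.001],"twist": [0,0,0]},{"xyz": [0.002,0.0016,-0.001],"twist": [0,0,0]},{"xyz": [0.002,0.0016,-0.001],"twist": [0,0,0]}], fingers=174)

```text
time: 4.83
tool_pos: [0.4823, 0.0464, 0.0724]
ee_rot: [-1.569, 0.002, 0.662]
wrist_force: [-0.1, -1.0, 0.2]
width: 0.0291
```

>>> step_arm(commands=[{"xyz": [0.002,0.0016,0.03],"twist": [0,0,0]},{"xyz": [0.002,0.0016,0.06],"twist": [0,0,0]},{"xyz": [0.002,0.0016,0.1],"twist": [0,0,0]},{"xyz": [0.002,0.0016,0.139],"twist": [0,0,0]},{"xyz": [0.002,0.0016,0.139],"twist": [0,0,0]}])

```text
time: 5.25
tool_pos: [0.4889, 0.048, 0.2212]
ee_rot: [-1.58, -0.011, 0.662]
wrist_force: [1.5, -0.7, 0.5]
width: 0.03
```

Run:
```python
from h import *
print(robot.get_obs()['tool_pos'])
p,d,ci=snap('wrist','w2')
cv2.imwrite('pics/w2z.png',cv2.resize(p[150:330,290:490,::-1],None,fx=3,fy=3,interpolation=cv2.INTER_CUBIC))
snap('top','top2')
```

```text
[0.48894978 0.04796072 0.22124208]
```

View pics/w2.png

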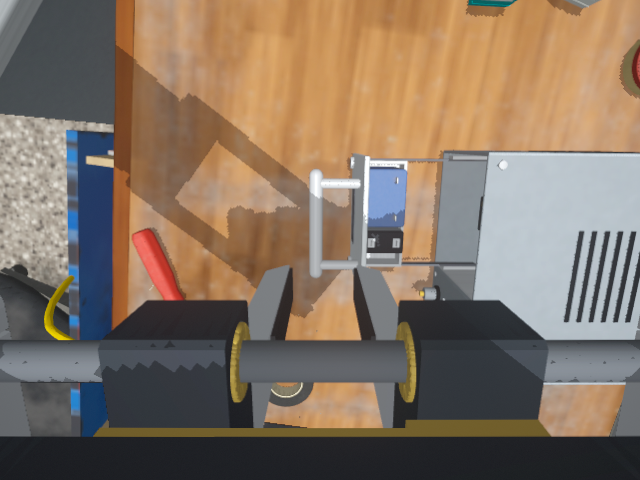

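View pics/top2.png

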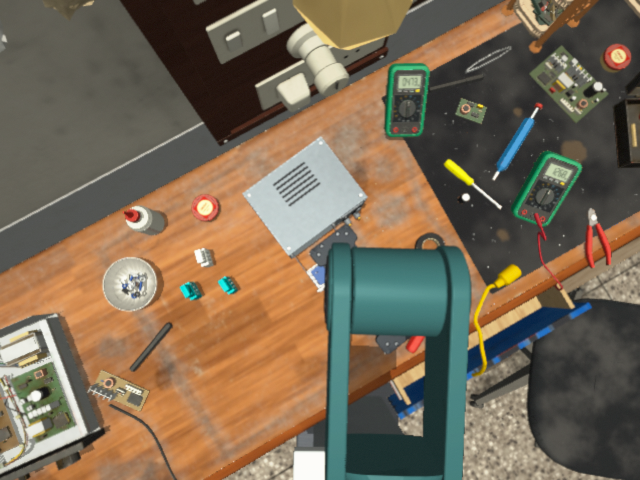

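The wrist view shows the tray fully out. The main battery (blue) covers rows 167-226, the dark backup rows 230-252 and the free gap rows 252-262, so the gap is on the −y side. I'll measure it from the depth data.

```bash
cat >> h.py <<'E'
a=np.radians(37.9); X=np.array([np.cos(a),np.sin(a)]);Y=np.array([-X[1],X[0]])
F=np.array([.6012,.0931])
def uq(P): return np.c_[(P[:,:2]-F)@X,(P[:,:2]-F)@Y,P[:,2]]
def ortho(tag,p,P,u,v,ok,xr,yr,zr,s=0.0005):
    q=uq(P); W=int((yr[1]-yr[0])/s);H=int((xr[1]-xr[0])/s)
    im=np.zeros((H,W,3),np.uint8); zz=np.zeros((H,W))
    return q
E
python3 - <<'E'
from h import *
p,d,ci=load('w2')
P,u,v,ok=cloud(ci,d,300,500,140,290); q=uq(P)
def col(x0,x1):
  for y in np.arange(-.025,.095,.0025):
    k=ok&(abs(q[:,1]-y)<.00125)&(q[:,0]>x0)&(q[:,0]<x1)
    if k.sum(): print(round(y,4),k.sum(),np.round(np.percentile(q[k,2],[5,50,95]),3),p[v[k],u[k]].mean(0).astype(int))
# panel location
k=ok&(q[:,2]>.1)&(q[:,0]<-.06); print('panel top x',np.percentile(q[k,0],[1,50,99]),'y',np.percentile(q[k,1],[1,99]))
k=ok&(q[:,2]>.075)&(q[:,2]<.093)&(q[:,0]<-.11); print('bar x',np.percentile(q[k,0],[1,50,99]),np.percentile(q[k,1],[1,99]))
col(-.075,-.045)
cv2.imwrite('pics/w2z.png',cv2.resize(p[140:280,300:450,::-1],None,fx=4,fy=4,interpolation=cv2.INTER_CUBIC))
E
```

```text
panel top x [-0.10164048 -0.08583935 -0.08167601] y [0.01225379 0.09210381]
bar x [-0.1261332  -0.12020727 -0.11059404] [-0.00517597  0.08121908]
-0.025 21 [-0.001  0.     0.001] [170 162 157]
-0.0125 74 [0.026 0.038 0.039] [163 165 167]
-0.01 199 [0.017 0.025 0.037] [143 145 148]
-0.0075 66 [0.017 0.018 0.019] [180 184 187]
-0.005 5 [0.018 0.018 0.019] [171 174 178]
0.0075 34 [0.064 0.066 0.066] [56 53 54]
0.01 93 [0.064 0.066 0.067] [57 54 56]
0.0125 80 [0.065 0.066 0.067] [75 73 75]
0.015 90 [0.065 0.066 0.068] [102 102 104]
0.0175 99 [0.065 0.066 0.071] [105 105 108]
0.02 101 [0.065 0.066 0.071] [111 111 115]
0.0225 89 [0.065 0.066 0.067] [66 64 68]
0.025 95 [0.065 0.066 0.067] [61 58 62]
0.0275 200 [0.049 0.06  0.066] [76 76 81]
0.0325 94 [0.065 0.066 0.066] [ 89 107 146]
0.035 88 [0.065 0.066 0.067] [ 93 113 154]
0.0375 86 [0.065 0.066 0.067] [ 97 115 154]
0.04 102 [0.065 0.066 0.069] [111 132 172]
0.0425 107 [0.065 0.066 0.067] [115 139 184]
0.045 104 [0.064 0.066 0.067] [126 155 205]
0.0475 100 [0.065 0.066 0.067] [130 160 211]
0.05 106 [0.065 0.066 0.067] [130 160 211]
0.0525 89 [0.065 0.066 0.067] [131 160 212]
0.055 92 [0.065 0.066 0.067] [131 161 212]
0.0575 102 [0.065 0.066 0.067] [131 161 212]
0.06 102 [0.065 0.066 0.067] [131 161 212]
0.0625 104 [0.065 0.066 0.067] [132 161 212]
0.065 105 [0.065 0.066 0.067] [132 161 212]
0.0675 105 [0.065 0.066 0.067] [132 161 212]
0.07 105 [0.065 0.066 0.067] [135 160 207]
0.0725 107 [0.065 0.066 0.068] [138 163 209]
0.075 107 [0.065 0.066 0.067] [135 162 210]
0.0775 107 [0.064 0.066 0.067] [134 161 211]
0.08 129 [0.034 0.065 0.067] [120 142 185]
0.0825 134 [0.017 0.019 0.061] [174 177 188]
0.085 53 [0.037 0.038 0.039] [249 249 249]
0.0875 122 [-0.001  0.03   0.038] [181 167 158]
0.09 46 [-0.001 -0.     0.001] [202 153 105]
0.0925 89 [-0.001 -0.     0.001] [204 154 106]
```

View pics/w2z.png

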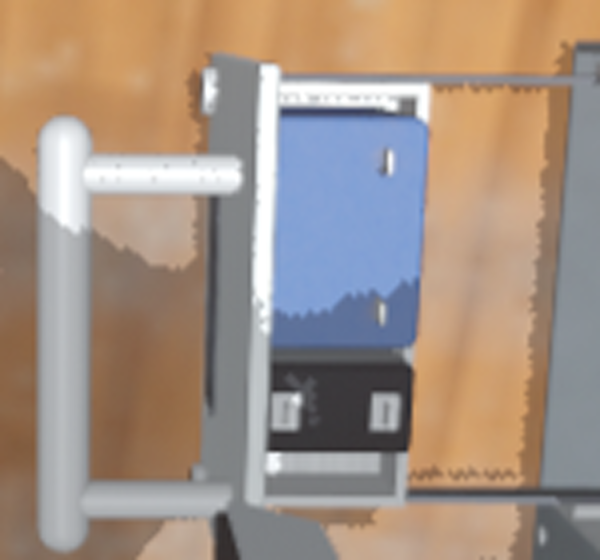

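>>> step_arm(commands=[{"xyz": [0.0615,0.3,0],"twist": [0,0,-70]},{"xyz": [0.0615,0.3,0],"twist": [0,0,-70]},{"xyz": [0.0615,0.3,0],"twist": [0,0,-70]},{"xyz": [0.0615,0.3,0],"twist": [0,0,-70]},{"xyz": [0.0615,0.3,0],"twist": [0,0,-70]},{"xyz": [0.0615,0.3,0],"twist": [0,0,-70]},{"xyz": [0.0615,0.3,0],"twist": [0,0,-70]},{"xyz": [0.0615,0.3,0],"twist": [0,0,-70]},{"xyz": [0.0615,0.3,0],"twist": [0,0,-70]},{"xyz": [0.0615,0.3,0],"twist": [0,0,-70]}], fingers=146)

```text
time: 6.18
tool_pos: [0.5455, 0.3496, 0.2076]
ee_rot: [-1.577, 0.004, -0.539]
wrist_force: [-0.3, -1.1, -0.1]
width: 0.0399
```

>>> step_arm(commands=[{"xyz": [0,0,0],"twist": [0,0,-43]},{"xyz": [0,0,0],"twist": [0,0,-43]},{"xyz": [0,0,0],"twist": [0,0,-43]},{"xyz": [0,0,0],"twist": [0,0,-43]},{"xyz": [0,0,0],"twist": [0,0,-43]},{"xyz": [0,0,0],"twist": [0,0,-43]},{"xyz": [0,0,0],"twist": [0,0,-43]},{"xyz": [0,0,0],"twist": [0,0,-43]}])

```text
time: 6.85
tool_pos: [0.5462, 0.3476, 0.2099]
ee_rot: [-1.575, -0.001, -1.284]
wrist_force: [-0.3, -0.6, 0.5]
width: 0.0403
```

Run:
```python
from h import *
o=robot.get_obs(); print(o['tool_pos'],o['ee_rot'],o['joint_positions'])
p,d,ci=snap('wrist','w3'); print(-np.array(ci['R']).T@np.array(ci['t']))
```

```text
[0.54616776 0.34760819 0.20987133] [-1.57524524e+00 -1.01636496e-03 -1.28357758e+00] [ 4.79331080e-01  3.10986647e-01  1.11507237e+00 -1.49883510e-04
  1.72009476e+00  1.76288897e+00]
[0.60837244 0.3672887  0.38057566]
```

View pics/w3.png

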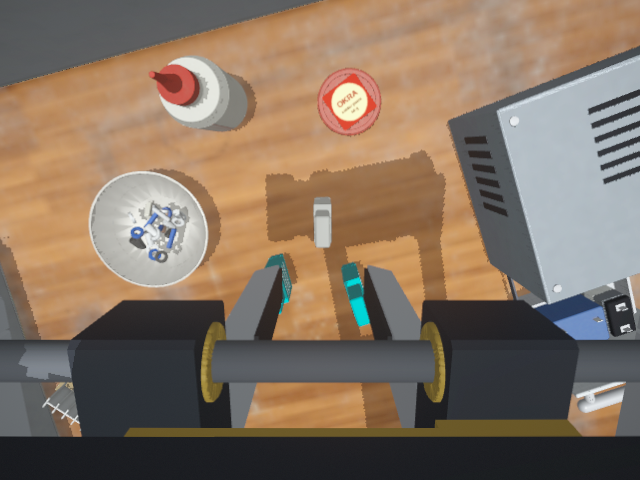

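The white spacer is at about (322,222), square to the jaws. The look-alikes are behind at (283,278) and (355,293). Next I'll measure its pose.

Run:
```python
from h import *
p,d,ci=load('w3')
P,u,v,ok=cloud(ci,d,305,340,190,255)
for lo,hi in [(.075,.095),(.046,.056),(.046,.095)]:
    s=ok&(P[:,2]>lo)&(P[:,2]<hi)
    r=cv2.minAreaRect((P[s,:2]*1000).astype(np.float32)); print(r,s.sum(),np.median(P[s],0),u[s].min(),u[s].max(),v[s].min(),v[s].max())
cv2.imwrite('pics/w3z.png',cv2.resize(p[185:260,290:355,::-1],None,fx=8,fy=8,interpolation=cv2.INTER_CUBIC))
```

```text
((545.6017456054688, 349.416015625), (25.47127342224121, 12.073176383972168), 16.505826950073242) 502 [0.54667625 0.34944563 0.0836718 ] 314 329 214 246
((545.418701171875, 349.3819885253906), (35.04914474487305, 15.006448745727539), 16.6639404296875) 192 [0.55827364 0.35230814 0.04963962] 313 330 203 242
((545.418701171875, 349.3819885253906), (35.04914474487305, 15.006448745727539), 16.6639404296875) 749 [0.55075816 0.35021298 0.0831095 ] 313 330 203 246
```

View pics/w3z.png

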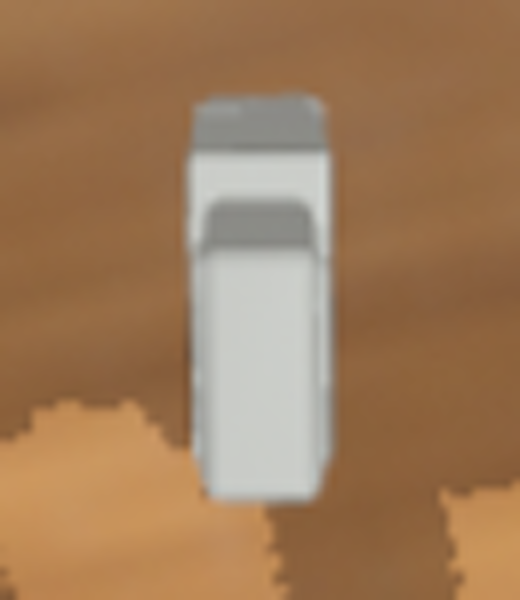

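>>> step_arm(commands=[{"xyz": [0.0007,0.0014,-0.02],"twist": [0,0,1.6]},{"xyz": [0.0007,0.0014,-0.055],"twist": [0,0,1.6]},{"xyz": [0.0007,0.0014,-0.09],"twist": [0,0,1.6]},{"xyz": [0.0007,0.0014,-0.12],"twist": [0,0,1.6]},{"xyz": [0.0007,0.0014,-0.137],"twist": [0,0,1.6]},{"xyz": [0.0007,0.0014,-0.143],"twist": [0,0,1.6]},{"xyz": [0.0007,0.0014,-0.143],"twist": [0,0,1.6]},{"xyz": [0.0007,0.0014,-0.143],"twist": [0,0,1.6]}])

```text
time: 7.57
tool_pos: [0.5481, 0.3497, 0.0702]
ee_rot: [-1.57, 0.0, -1.258]
wrist_force: [0.3, 0.8, 0.9]
width: 0.0405
```

>>> step_arm(commands=[{"xyz": [0,0,0],"twist": [0,0,0]},{"xyz": [0,0,0],"twist": [0,0,0]},{"xyz": [0,0,0],"twist": [0,0,0]},{"xyz": [0,0,0],"twist": [0,0,0]},{"xyz": [0,0,0],"twist": [0,0,0]},{"xyz": [0,0,0],"twist": [0,0,0]}], fingers=255)

```text
time: 8.07
tool_pos: [0.548, 0.3499, 0.0704]
ee_rot: [-1.569, 0.0, -1.259]
wrist_force: [-0.5, 0.7, 2.2]
width: 0.0117
```

Run:
```python
from h import *
o=robot.get_obs(); print(o['tool_pos'],o['ee_rot'],o['width'])
p,d,ci=snap('wrist','w4'); 
p,d,ci=snap('scene','s4'); cv2.imwrite('pics/s4z.png',cv2.resize(p[200:380,160:380,::-1],None,fx=3.3,fy=3.3,interpolation=cv2.INTER_CUBIC))
```

```text
[0.54802381 0.34986733 0.07038677] [-1.56949051e+00  3.80625224e-04 -1.25857941e+00] 0.011703147835094454
```

View pics/w4.png

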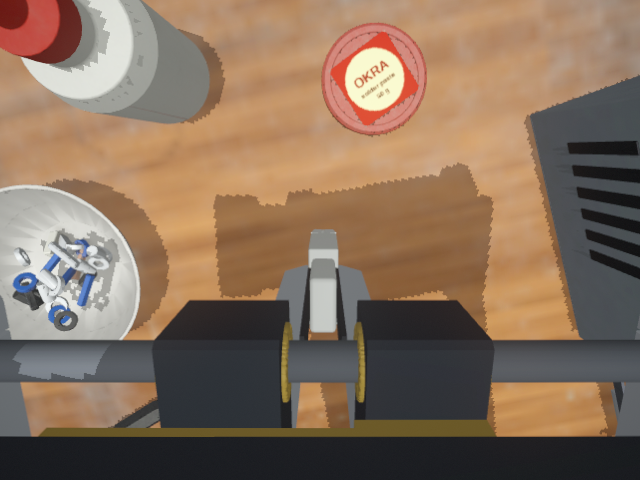

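View pics/s4z.png

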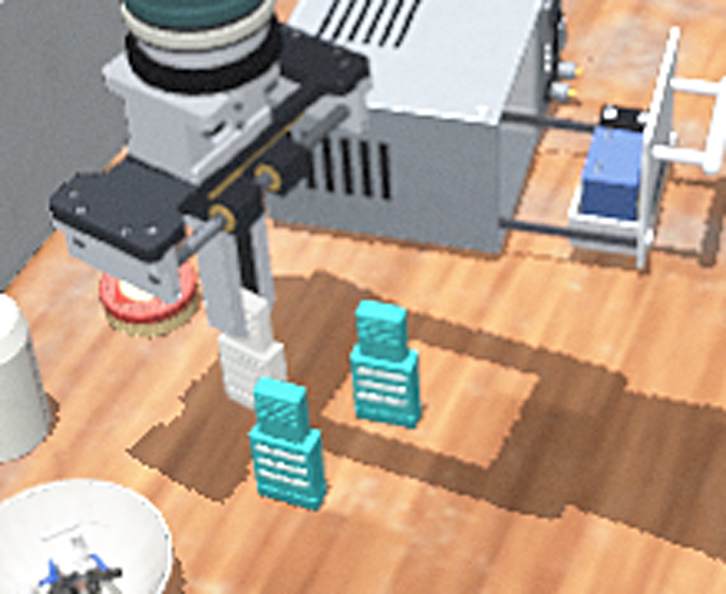

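Spacer gripped (width 11.7 mm). Lifting and moving it over the gap.

>>> step_arm(commands=[{"xyz": [0,0,0.02],"twist": [0,0,0]},{"xyz": [0,0,0.055],"twist": [0,0,0]},{"xyz": [0,0,0.09],"twist": [0,0,0]},{"xyz": [0,0,0.125],"twist": [0,0,0]},{"xyz": [0.001,-0.02,0.15],"twist": [0,0,2]},{"xyz": [0.002,-0.05,0.16],"twist": [0,0,5]},{"xyz": [0.003,-0.09,0.16],"twist": [0,0,8]},{"xyz": [0.004,-0.13,0.16],"twist": [0,0,11]},{"xyz": [0.005,-0.17,0.16],"twist": [0,0,14]},{"xyz": [0.006,-0.21,0.16],"twist": [0,0,17]},{"xyz": [0.007,-0.25,0.16],"twist": [0,0,20]},{"xyz": [0.008,-0.28,0.16],"twist": [0,0,20]}])

```text
time: 9.17
tool_pos: [0.5552, 0.0665, 0.2291]
ee_rot: [-1.572, -0.001, -0.91]
wrist_force: [0.8, 0.4, -1.3]
width: 0.0117
```

>>> step_arm(commands=[{"xyz": [0,-0.0144,0],"twist": [0,0,0]},{"xyz": [0,-0.0144,0],"twist": [0,0,0]},{"xyz": [0,-0.0144,0],"twist": [0,0,0]},{"xyz": [0,-0.0144,0],"twist": [0,0,0]},{"xyz": [0,-0.0144,0],"twist": [0,0,0]},{"xyz": [0,-0.0144,0],"twist": [0,0,0]}])

```text
time: 9.67
tool_pos: [0.5557, 0.0566, 0.2294]
ee_rot: [-1.571, 0.0, -0.908]
wrist_force: [-0.5, 0.4, -0.2]
width: 0.0116
```

Run:
```python
from h import *
o=robot.get_obs(); print(o['tool_pos'],o['ee_rot'],o['width'])
p,d,ci=snap('wrist','w5'); snap('scene','s5')
o=robot.get_obs(); print(o['tool_pos'],o['ee_rot'],o['width'])
```

```text
[0.55566486 0.05656827 0.2293506 ] [-1.57083397e+00  2.67066824e-04 -9.07530881e-01] 0.011618579985623203
[0.55567872 0.05627961 0.22944827] [-1.57082426e+00  3.89371763e-05 -9.07858367e-01] 0.01197330613355926
```

View pics/w5.png

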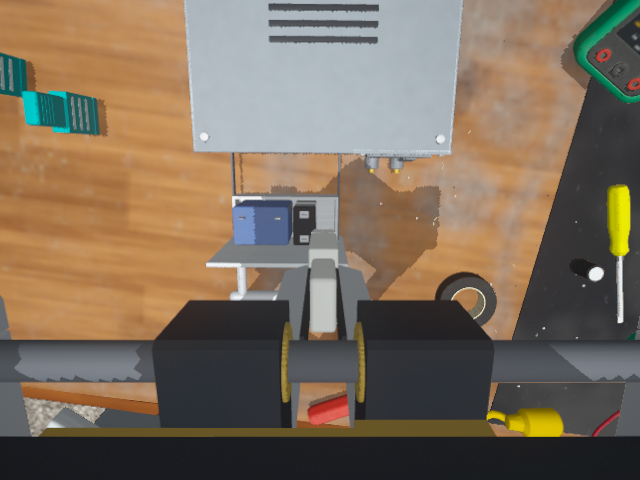

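View pics/s5.png

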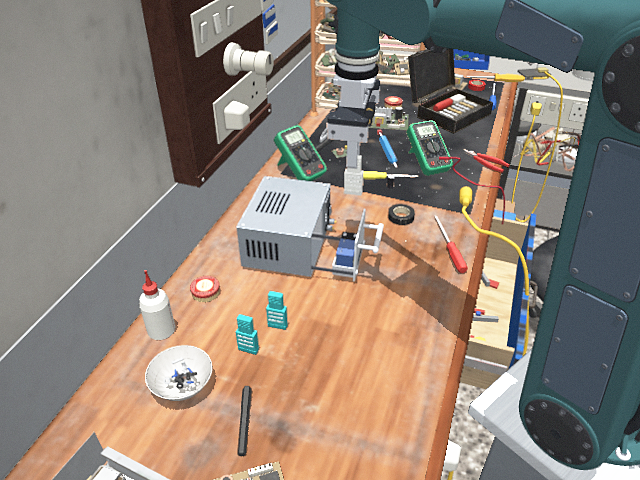

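The wrist view shows the gap between the backup battery (col ~316) and the right wall (col ~335), with the spacer at (322,275). I'll measure the spacer against the gap in this one view.

Run:
```python
from h import *
p,d,ci=load('w5')
cv2.imwrite('pics/w5z.png',cv2.resize(p[180:290,200:360,::-1],None,fx=5,fy=5,interpolation=cv2.INTER_CUBIC))
P,u,v,ok=cloud(ci,d,220,350,185,340); q=uq(P)
sp=ok&(q[:,2]>.19)&(u>300)&(u<345)&(v<335)
col=p[v,u].astype(int)
print('sp z',np.percentile(q[sp,2],[5,50,95]))
for lo,hi in [(.238,.252),(.20,.215)]:
  s=sp&(q[:,2]>lo)&(q[:,2]<hi)&(col.min(1)>120)
  print(lo,s.sum(),'x',np.percentile(q[s,0],[1,50,99]),'y',np.percentile(q[s,1],[1,50,99]))
bat=ok&(q[:,2]>.06)&(q[:,2]<.073)
bl=bat&(col[:,2]>col[:,0]+25); bk=bat&(col.max(1)<90)
for n,s in [('main',bl),('backup',bk)]: print(n,s.sum(),'x',np.percentile(q[s,0],[1,99]),'y',np.percentile(q[s,1],[1,99]))
w=ok&(q[:,2]>.034)&(q[:,2]<.042)
for n,s in [('wallright',w&(q[:,1]<0.0)),('wallrear',w&(q[:,0]>-.045)),('left',w&(q[:,1]>.08))]: print(n,s.sum(),'x',np.percentile(q[s,0],[1,50,99]),'y',np.percentile(q[s,1],[1,50,99]))
f=ok&(q[:,2]>.014)&(q[:,2]<.022)&(q[:,1]<.02); print('floor',f.sum(),np.percentile(q[f,0],[1,99]),np.percentile(q[f,1],[1,99]))
pn=ok&(q[:,2]>.1)&(q[:,2]<.12)&(q[:,0]<-.06); print('panel',np.percentile(q[pn,0],[1,99]),np.percentile(q[pn,1],[1,99]),np.median(q[pn,2]))
s=bl; c,dd=None,None
print('panel slope', np.polyfit(q[pn,1],q[pn,0],1))
```

```text
sp z [0.20498643 0.24250428 0.27728498]
0.238 1462 x [-0.07324658 -0.05976399 -0.04807462] y [-0.00516918  0.00021159  0.00596969]
0.2 521 x [-0.05351012 -0.04634957 -0.0434395 ] y [-0.00713502  0.0001925   0.00800677]
main 2150 x [-0.07768615 -0.04301805] y [0.03140678 0.08008182]
backup 627 x [-0.07748801 -0.04340538] y [0.0080089  0.02691465]
wallright 162 x [-0.08174964 -0.05040397 -0.03795571] y [-0.01846267 -0.01228854 -0.00089371]
wallrear 455 x [-0.04426836 -0.0394322  -0.03747242] y [-0.01321688  0.03993106  0.0864696 ]
left 62 x [-0.08108036 -0.04213496 -0.0372482 ] y [0.08048176 0.0851789  0.09279135]
floor 600 [-0.0814745  -0.03775786] [-0.01632232  0.01687811]
panel [-0.08472299 -0.08072271] [-0.01832082  0.0814763 ] 0.10952778070291985
panel slope [ 0.00083028 -0.08213656]
```

View pics/w5z.png

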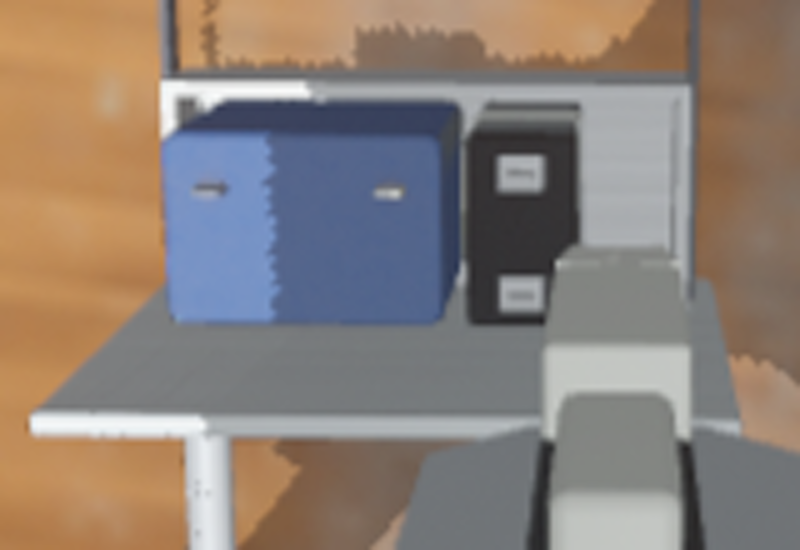

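>>> step_arm(commands=[{"xyz": [0.0016,-0.0012,-0.015],"twist": [0,0,0]},{"xyz": [0.0016,-0.0012,-0.035],"twist": [0,0,0]},{"xyz": [0.0016,-0.0012,-0.055],"twist": [0,0,0]},{"xyz": [0.0016,-0.0012,-0.07],"twist": [0,0,0]},{"xyz": [0.0016,-0.0012,-0.076],"twist": [0,0,0]},{"xyz": [0.0016,-0.0012,-0.076],"twist": [0,0,0]},{"xyz": [0.0016,-0.0012,-0.076],"twist": [0,0,0]},{"xyz": [0.0016,-0.0012,-0.076],"twist": [0,0,0]},{"xyz": [0.0016,-0.0012,-0.076],"twist": [0,0,0]},{"xyz": [0.0016,-0.0012,-0.076],"twist": [0,0,0]}])

```text
time: 10.6
tool_pos: [0.558, 0.054, 0.1549]
ee_rot: [-1.569, -0.002, -0.91]
wrist_force: [0.2, 0.2, 0.0]
width: 0.0117
```

```bash
cat > m.py <<'E'
from h import *
import sys
t=sys.argv[1]
o=robot.get_obs(); print(o['tool_pos'],o['ee_rot'],o['width'])
p,d,ci=snap('wrist',t)
o=robot.get_obs(); print(o['tool_pos'])
c,D=ray(ci,320,240)
y0,y1,x0,x1=150,300,160,380
cv2.imwrite(f'pics/{t}z.png',cv2.resize(p[y0:y1,x0:x1,::-1],None,fx=3.6,fy=3.6,interpolation=cv2.INTER_CUBIC))
P,u,v,ok=cloud(ci,d,150,400,120,340); q=uq(P); col=p[v,u].astype(int)
tz=o['tool_pos'][2]; b=tz-.0704
for lo,hi in [(b+.079,b+.09),(b+.045,b+.055)]:
  s=ok&(u>295)&(u<350)&(q[:,2]>lo)&(q[:,2]<hi)&(col.min(1)>120)
  if s.sum(): print('spacer',s.sum(),'x',np.percentile(q[s,0],[1,50,99]).round(4),'y',np.percentile(q[s,1],[1,50,99]).round(4),np.median(q[s,2]))
bat=ok&(q[:,2]>.06)&(q[:,2]<.073)
bl=bat&(col[:,2]>col[:,0]+25); bk=bat&(col.max(1)<90)
for n,s in [('main',bl),('backup',bk)]:
  if s.sum(): print(n,s.sum(),'x',np.percentile(q[s,0],[1,99]).round(4),'y',np.percentile(q[s,1],[1,99]).round(4))
w=ok&(q[:,2]>.034)&(q[:,2]<.042)
for n,s in [('wallright',w&(q[:,1]<-.005)&(q[:,0]<-.042)),('wallrear',w&(q[:,0]>-.043)),('left',w&(q[:,1]>.082))]:
  if s.sum(): print(n,s.sum(),'x',np.percentile(q[s,0],[1,50,99]).round(4),'y',np.percentile(q[s,1],[1,50,99]).round(4))
E
python3 m.py w6
```

```text
[0.55802577 0.05398367 0.1548933 ] [-1.56888689 -0.00162142 -0.90958348] 0.011690417860369545
[0.55788706 0.05396203 0.15464119]
spacer 1461 x [-0.0731 -0.0595 -0.0478] y [-0.0086 -0.0029  0.0025] 0.16824085084525933
spacer 439 x [-0.0534 -0.0462 -0.0432] y [-0.0107 -0.0034  0.0039] 0.13432015122224933
main 3415 x [-0.0774 -0.0431] y [0.0313 0.0801]
backup 1109 x [-0.0763 -0.0432] y [0.0076 0.0558]
wallright 77 x [-0.082  -0.0494 -0.0424] y [-0.0188 -0.0128 -0.0112]
wallrear 647 x [-0.043  -0.0387 -0.0041] y [-0.0475  0.0375  0.0863]
left 82 x [-0.0813 -0.0421 -0.0373] y [0.0823 0.0852 0.0927]
```

View pics/w6z.png

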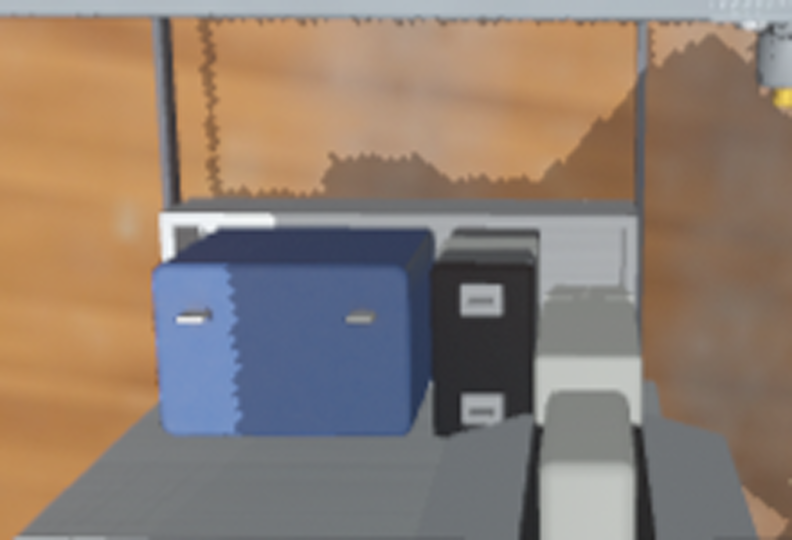

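>>> step_arm(commands=[{"xyz": [-0.0004,0.0012,-0.003],"twist": [0,0,0]},{"xyz": [-0.0004,0.0012,-0.009],"twist": [0,0,0]},{"xyz": [-0.0004,0.0012,-0.016],"twist": [0,0,0]},{"xyz": [-0.0004,0.0012,-0.023],"twist": [0,0,0]},{"xyz": [-0.0004,0.0012,-0.029],"twist": [0,0,0]},{"xyz": [-0.0004,0.0012,-0.034],"twist": [0,0,0]},{"xyz": [-0.0004,0.0012,-0.037],"twist": [0,0,0]},{"xyz": [-0.0004,0.0012,-0.037],"twist": [0,0,0]},{"xyz": [-0.0004,0.0012,-0.037],"twist": [0,0,0]},{"xyz": [-0.0004,0.0012,-0.037],"twist": [0,0,0]}])

```text
time: 11.48
tool_pos: [0.5572, 0.0552, 0.1169]
ee_rot: [-1.57, -0.001, -0.91]
wrist_force: [-0.6, 0.6, -0.7]
width: 0.0117
```

```bash
python3 m.py w7
```

```text
[0.55719322 0.055164   0.11687531] [-1.57025802e+00 -5.36176258e-04 -9.09650798e-01] 0.011689506403139255
[0.55728239 0.05515013 0.11704376]
spacer 1458 x [-0.0729 -0.0596 -0.0478] y [-0.0072 -0.0019  0.0039] 0.13024557239353723
spacer 439 x [-0.0532 -0.0462 -0.0431] y [-0.0092 -0.0019  0.0054] 0.09626182689944866
main 4567 x [-0.0775 -0.0431] y [0.0312 0.0799]
backup 1130 x [-0.0751 -0.0433] y [0.0076 0.0489]
wallright 139 x [-0.0696 -0.0536 -0.0421] y [-0.0135 -0.0127 -0.0113]
wallrear 868 x [-0.043  -0.0387 -0.0037] y [-0.0478  0.0366  0.0862]
left 100 x [-0.0814 -0.0421 -0.0374] y [0.0823 0.085  0.0928]
```

View pics/w7z.png

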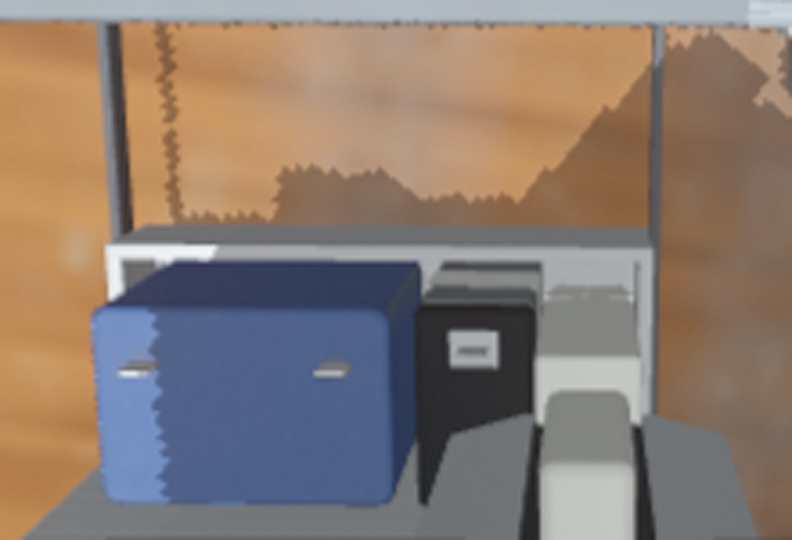

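Spacer centre is at y −0.0019 against a gap centre of −0.0019. Going down.

>>> step_arm(commands=[{"xyz": [0,0,-0.003],"twist": [0,0,0]},{"xyz": [0,0,-0.007],"twist": [0,0,0]},{"xyz": [0,0,-0.011],"twist": [0,0,0]},{"xyz": [0,0,-0.015],"twist": [0,0,0]},{"xyz": [0,0,-0.019],"twist": [0,0,0]},{"xyz": [0,0,-0.022],"twist": [0,0,0]},{"xyz": [0,0,-0.025],"twist": [0,0,0]},{"xyz": [0,0,-0.027],"twist": [0,0,0]},{"xyz": [0,0,-0.028],"twist": [0,0,0]},{"xyz": [0,0,-0.028],"twist": [0,0,0]}])

```text
time: 12.37
tool_pos: [0.5569, 0.0552, 0.0885]
ee_rot: [-1.571, -0.0, -0.91]
wrist_force: [-0.5, 0.5, -0.9]
width: 0.0118
```

```bash
python3 m.py w8
```

```text
[0.55693802 0.05516187 0.08853913] [-1.57080844e+00 -1.01569499e-04 -9.09648965e-01] 0.011796126540488542
[0.55705304 0.05514133 0.08862727]
spacer 1460 x [-0.073  -0.0597 -0.048 ] y [-0.007  -0.0017  0.0041] 0.10189574429995979
spacer 458 x [-0.0537 -0.0464 -0.0434] y [-0.009  -0.0017  0.0061] 0.0679828086153983
main 5225 x [-0.0749 -0.0431] y [0.0312 0.0798]
backup 1062 x [-0.0722 -0.0434] y [0.0073 0.0313]
wallright 162 x [-0.0613 -0.0492 -0.0423] y [-0.0137 -0.012  -0.0057]
wallrear 1080 x [-0.043  -0.0387 -0.0034] y [-0.0454  0.0342  0.0861]
left 126 x [-0.0811 -0.0418 -0.0373] y [0.0822 0.0848 0.092 ]
```

View pics/w8z.png

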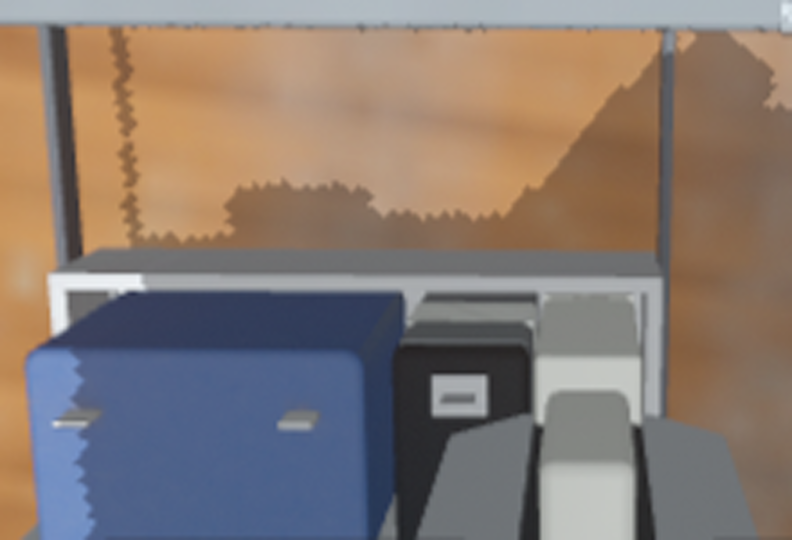

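>>> step_arm(commands=[{"xyz": [0,0,-0.0005],"twist": [0,0,0]},{"xyz": [0,0,-0.001],"twist": [0,0,0]},{"xyz": [0,0,-0.001],"twist": [0,0,0]}])

```text
time: 12.67
tool_pos: [0.5573, 0.0552, 0.0884]
ee_rot: [-1.57, -0.001, -0.91]
wrist_force: [-1.3, 0.8, 2.5]
width: 0.0119
```

>>> step_arm(commands=[{"xyz": [0,0,0],"twist": [0,0,0]},{"xyz": [0,0,0],"twist": [0,0,0]},{"xyz": [0,0,0],"twist": [0,0,0]},{"xyz": [0,0,0],"twist": [0,0,0]},{"xyz": [0,0,0],"twist": [0,0,0]},{"xyz": [0,0,0],"twist": [0,0,0]}], fingers=174)

```text
time: 13.17
tool_pos: [0.5568, 0.0552, 0.0873]
ee_rot: [-1.571, 0.0, -0.91]
wrist_force: [-0.4, -0.3, -0.7]
width: 0.0297
```

>>> step_arm(commands=[{"xyz": [0,0,0.01],"twist": [0,0,0]},{"xyz": [0,0,0.03],"twist": [0,0,0]},{"xyz": [0,0,0.06],"twist": [0,0,0]},{"xyz": [0,0,0.1],"twist": [0,0,0]},{"xyz": [0,0,0.135],"twist": [0,0,0]},{"xyz": [0,0,0.135],"twist": [0,0,0]},{"xyz": [0,0,0.135],"twist": [0,0,0]}])

```text
time: 13.75
tool_pos: [0.5586, 0.0552, 0.2269]
ee_rot: [-1.565, -0.005, -0.91]
wrist_force: [-0.0, 0.6, -0.5]
width: 0.03
```

Run:
```python
from h import *
o=robot.get_obs(); print(o['tool_pos'],o['ee_rot'],o['width'])
p,d,ci=snap('wrist','w9')
cv2.imwrite('pics/w9z.png',cv2.resize(p[150:310,190:390,::-1],None,fx=3.6,fy=3.6,interpolation=cv2.INTER_CUBIC))
P,u,v,ok=cloud(ci,d,200,400,150,330); q=uq(P); col=p[v,u].astype(int)
for lo,hi in [(.095,.108),(.06,.075)]:
  s=ok&(q[:,1]<.0068)&(q[:,1]>-.02)&(q[:,0]>-.0795)&(q[:,0]<-.03)&(q[:,2]>lo)&(q[:,2]<hi)
  if s.sum(): print(s.sum(),np.median(q[s],0).round(4),np.percentile(q[s,0],[1,99]).round(4),np.percentile(q[s,1],[1,99]).round(4))
s=ok&(q[:,2]>.075)&(q[:,2]<.095)&(q[:,0]<-.11)&(v<300); print('bar',s.sum(),np.percentile(q[s,0],[1,99]).round(4))
pn=ok&(q[:,2]>.1)&(q[:,2]<.12)&(q[:,0]<-.0795)&(q[:,0]>-.09); print('panel',np.percentile(q[pn,0],[1,99]))
```

```text
[0.55857351 0.0551829  0.22691035] [-1.56452467 -0.0049931  -0.90964851] 0.02998555570105378
488 [-0.0599 -0.0019  0.1017] [-0.0733 -0.0478] [-0.0075  0.0037]
218 [-0.0477 -0.0011  0.0679] [-0.0765 -0.0431] [-0.009   0.0061]
bar 420 [-0.1181 -0.1101]
panel [-0.08546841 -0.08065873]
```

View pics/w9z.png

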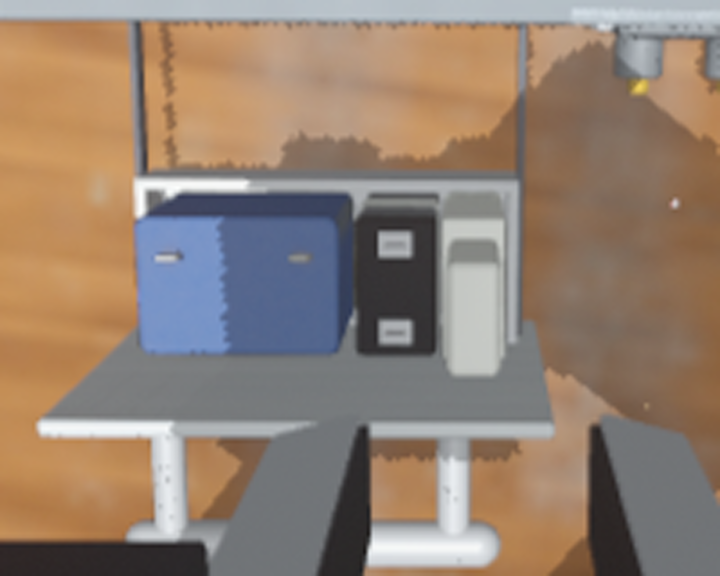

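The spacer stands upright beyond the backup battery: its block top is at z 0.068 and its tab top at 0.102. Now back to the bar.

>>> step_arm(commands=[{"xyz": [-0.01,-0.001,0],"twist": [0,0,7]},{"xyz": [-0.02,-0.002,0],"twist": [0,0,14]},{"xyz": [-0.03,-0.003,0],"twist": [0,0,21]},{"xyz": [-0.04,-0.004,0],"twist": [0,0,28]},{"xyz": [-0.05,-0.005,0],"twist": [0,0,35]},{"xyz": [-0.06,-0.006,0],"twist": [0,0,42]},{"xyz": [-0.07,-0.007,0],"twist": [0,0,49]},{"xyz": [-0.0728,-0.0082,0],"twist": [0,0,56]},{"xyz": [-0.0728,-0.0082,0],"twist": [0,0,63]},{"xyz": [-0.0728,-0.0082,0],"twist": [0,0,70]},{"xyz": [-0.0728,-0.0082,0],"twist": [0,0,77]},{"xyz": [-0.0728,-0.0082,0],"twist": [0,0,84]}])

```text
time: 14.8
tool_pos: [0.4829, 0.047, 0.2202]
ee_rot: [-1.568, 0.004, 0.562]
wrist_force: [-0.1, 0.2, -0.3]
width: 0.0297
```

>>> step_arm(commands=[{"xyz": [0,0,0],"twist": [0,0,6]},{"xyz": [0,0,0],"twist": [0,0,6]},{"xyz": [0,0,0],"twist": [0,0,6]},{"xyz": [0,0,0],"twist": [0,0,6]},{"xyz": [0,0,0],"twist": [0,0,6]}])

```text
time: 15.22
tool_pos: [0.4838, 0.047, 0.2219]
ee_rot: [-1.57, 0.001, 0.66]
wrist_force: [-0.2, 0.7, 0.1]
width: 0.03
```

Run:
```python
from h import *
o=robot.get_obs(); print(o['tool_pos'],o['ee_rot'],o['width'])
p,d,ci=snap('wrist','w10')
o=robot.get_obs(); print(o['tool_pos'])
P,u,v,ok=cloud(ci,d,280,345,150,292); q=uq(P)
s=ok&(q[:,2]>.07)&(q[:,2]<.093)&(q[:,0]<-.113); print('bar',s.sum(),np.percentile(q[s,0],[1,99]).round(4),np.percentile(q[s,1],[1,99]).round(4),np.percentile(q[s,2],95))
print('tcp q',uq(o['tool_pos'][None]))
```

```text
[0.48383483 0.04696064 0.2218751 ] [-1.57004968e+00  8.79249098e-04  6.59641012e-01] 0.030011787863028685
[0.48393381 0.04694857 0.22209647]
bar 1448 [-0.1258 -0.1136] [-0.0051  0.0811] 0.08996658755713186
tcp q [[-0.12088302  0.03561753  0.22209647]]
```

View pics/w10.png

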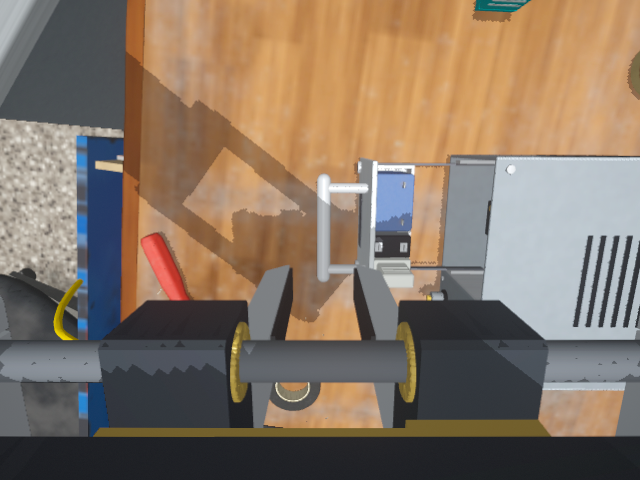

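Aligned: the bar is at col 323 and the TCP is over its middle. Descend and grip.

>>> step_arm(commands=[{"xyz": [0,0,-0.035],"twist": [0,0,0]},{"xyz": [0,0,-0.07],"twist": [0,0,0]},{"xyz": [0,0,-0.105],"twist": [0,0,0]},{"xyz": [0,0,-0.133],"twist": [0,0,0]},{"xyz": [0,0,-0.147],"twist": [0,0,0]},{"xyz": [0,0,-0.147],"twist": [0,0,0]},{"xyz": [0,0,-0.147],"twist": [0,0,0]},{"xyz": [0,0,-0.147],"twist": [0,0,0]}])

```text
time: 15.93
tool_pos: [0.4853, 0.047, 0.0771]
ee_rot: [-1.572, -0.002, 0.661]
wrist_force: [0.5, -0.2, 0.2]
width: 0.0299
```

>>> step_arm(commands=[{"xyz": [0,0,0],"twist": [0,0,0]},{"xyz": [0,0,0],"twist": [0,0,0]},{"xyz": [0,0,0],"twist": [0,0,0]},{"xyz": [0,0,0],"twist": [0,0,0]},{"xyz": [0,0,0],"twist": [0,0,0]}], fingers=255)

```text
time: 16.35
tool_pos: [0.4848, 0.0469, 0.0767]
ee_rot: [-1.572, -0.002, 0.661]
wrist_force: [-0.1, -0.9, 4.9]
width: 0.01
```

>>> step_arm(commands=[{"xyz": [0.001,0.0008,0],"twist": [0,0,0]},{"xyz": [0.003,0.0023,0],"twist": [0,0,0]},{"xyz": [0.006,0.0047,0],"twist": [0,0,0]},{"xyz": [0.009,0.007,0],"twist": [0,0,0]},{"xyz": [0.012,0.0093,0],"twist": [0,0,0]},{"xyz": [0.015,0.0117,0],"twist": [0,0,0]},{"xyz": [0.018,0.014,0],"twist": [0,0,0]},{"xyz": [0.021,0.0163,0],"twist": [0,0,0]},{"xyz": [0.024,0.0187,0],"twist": [0,0,0]},{"xyz": [0.027,0.021,0],"twist": [0,0,0]},{"xyz": [0.029,0.0226,0],"twist": [0,0,0]},{"xyz": [0.03,0.0234,0],"twist": [0,0,0]}])

```text
time: 17.35
tool_pos: [0.5152, 0.0702, 0.0767]
ee_rot: [-1.573, -0.002, 0.661]
wrist_force: [-0.1, -1.8, 6.3]
width: 0.0095
```

Run:
```python
from h import *
p,d,ci=snap('wrist','w11')
p,d,ci=snap('scene','s11'); cv2.imwrite('pics/s11z.png',cv2.resize(p[170:300,220:400,::-1],None,fx=4,fy=4,interpolation=cv2.INTER_CUBIC))
```

```text
(no output)
```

View pics/w11.png

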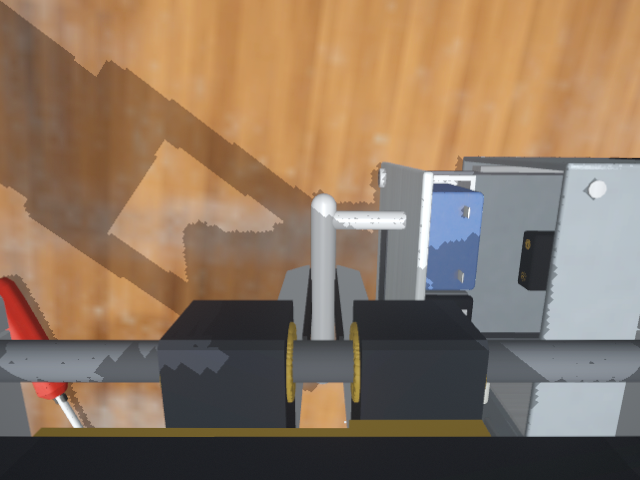

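View pics/s11z.png

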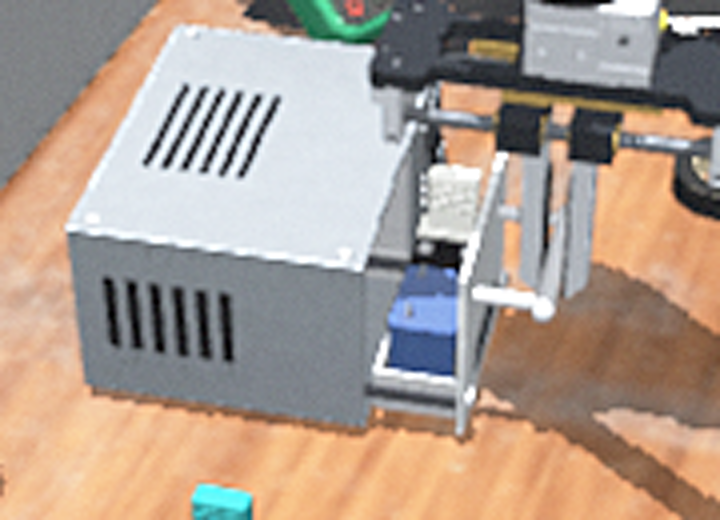

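The spacer and both batteries are upright. Continuing.

>>> step_arm(commands=[{"xyz": [0.001,0.0008,0],"twist": [0,0,0]},{"xyz": [0.003,0.0023,0],"twist": [0,0,0]},{"xyz": [0.006,0.0047,0],"twist": [0,0,0]},{"xyz": [0.009,0.007,0],"twist": [0,0,0]},{"xyz": [0.012,0.0093,0],"twist": [0,0,0]},{"xyz": [0.015,0.0117,0],"twist": [0,0,0]},{"xyz": [0.018,0.014,0],"twist": [0,0,0]},{"xyz": [0.021,0.0163,0],"twist": [0,0,0]},{"xyz": [0.024,0.0187,0],"twist": [0,0,0]},{"xyz": [0.026,0.0202,0],"twist": [0,0,0]},{"xyz": [0.028,0.0218,0],"twist": [0,0,0]},{"xyz": [0.029,0.0226,0],"twist": [0,0,0]}])

```text
time: 18.45
tool_pos: [0.5443, 0.0925, 0.0768]
ee_rot: [-1.573, -0.002, 0.661]
wrist_force: [-0.2, -2.3, 5.2]
width: 0.0102
```

>>> step_arm(commands=[{"xyz": [0.001,0.0008,0],"twist": [0,0,0]},{"xyz": [0.002,0.0016,0],"twist": [0,0,0]},{"xyz": [0.003,0.0023,0],"twist": [0,0,0]},{"xyz": [0.004,0.0031,0],"twist": [0,0,0]},{"xyz": [0.005,0.0039,0],"twist": [0,0,0]},{"xyz": [0.006,0.0047,0],"twist": [0,0,0]},{"xyz": [0.007,0.0054,0],"twist": [0,0,0]},{"xyz": [0.008,0.0062,0],"twist": [0,0,0]},{"xyz": [0.008,0.0062,0],"twist": [0,0,0]},{"xyz": [0.008,0.0062,0],"twist": [0,0,0]}])

```text
time: 19.28
tool_pos: [0.5504, 0.0971, 0.0767]
ee_rot: [-1.573, 0.004, 0.661]
wrist_force: [-4.2, -4.9, 7.7]
width: 0.01
```

>>> step_arm(commands=[{"xyz": [0.001,0.0008,0],"twist": [0,0,0]},{"xyz": [0.002,0.0016,0],"twist": [0,0,0]},{"xyz": [0.003,0.0023,0],"twist": [0,0,0]},{"xyz": [0.003,0.0023,0],"twist": [0,0,0]},{"xyz": [0.003,0.0023,0],"twist": [0,0,0]}])

```text
time: 19.7
tool_pos: [0.552, 0.0984, 0.0767]
ee_rot: [-1.573, 0.008, 0.66]
wrist_force: [-8.6, -7.2, 11.2]
width: 0.01
```

>>> step_arm(commands=[{"xyz": [0.001,0.0008,0],"twist": [0,0,0]},{"xyz": [0.002,0.0016,0],"twist": [0,0,0]},{"xyz": [0.002,0.0016,0],"twist": [0,0,0]},{"xyz": [0.002,0.0016,0],"twist": [0,0,0]}])

```text
time: 20.03
tool_pos: [0.5521, 0.0984, 0.0767]
ee_rot: [-1.572, 0.013, 0.66]
wrist_force: [-13.1, -11.0, 15.3]
width: 0.0101
```

The tray stopped moving while the force rose to 17 N, so it seems to be home. Checking with the cameras.

Run:
```python
from h import *
p,d,ci=snap('wrist','w12'); cv2.imwrite('pics/w12z.png',cv2.resize(p[130:330,260:520,::-1],None,fx=3,fy=3,interpolation=cv2.INTER_CUBIC))
P,u,v,ok=cloud(ci,d,350,640,130,330); q=uq(P)
s=ok&(q[:,2]>.1)&(q[:,2]<.12)
for y in [.05,.06,.07,.075]:
    k=s&(abs(q[:,1]-y)<.003); print(y,k.sum(),np.percentile(q[k,0],[0,5,50]).round(4) if k.sum() else 0)
p,d,ci=snap('scene','s12'); cv2.imwrite('pics/s12z.png',cv2.resize(p[170:300,220:400,::-1],None,fx=4,fy=4,interpolation=cv2.INTER_CUBIC))
o=robot.get_obs(); print(o['tool_pos'],o['wrist_force'])
```

```text
0.05 3491 [-0.001   0.0014  0.0399]
0.06 3608 [-0.0011  0.0017  0.0391]
0.07 3683 [-0.0008  0.0013  0.0381]
0.075 3744 [-0.0008  0.0014  0.0377]
[0.55205158 0.09844138 0.07664669] [-13.46721374 -11.12308638  13.91788915]
```

View pics/w12z.png

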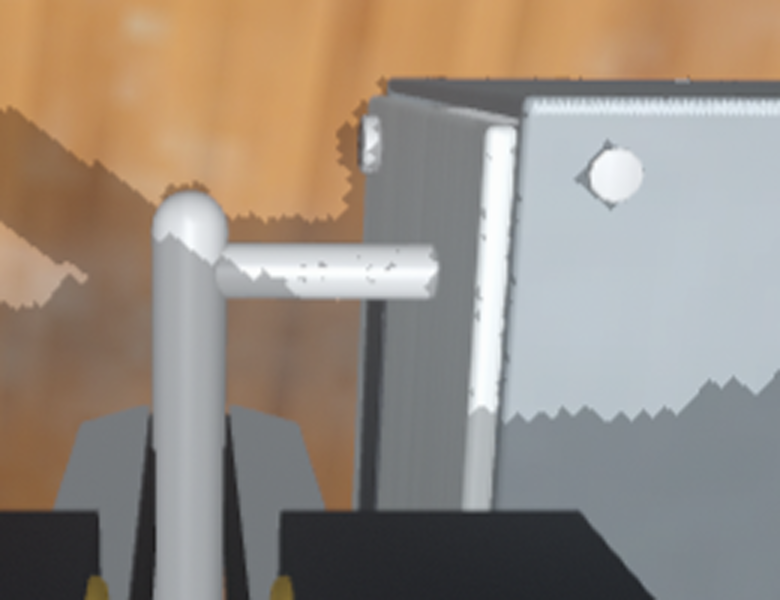

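View pics/s12z.png

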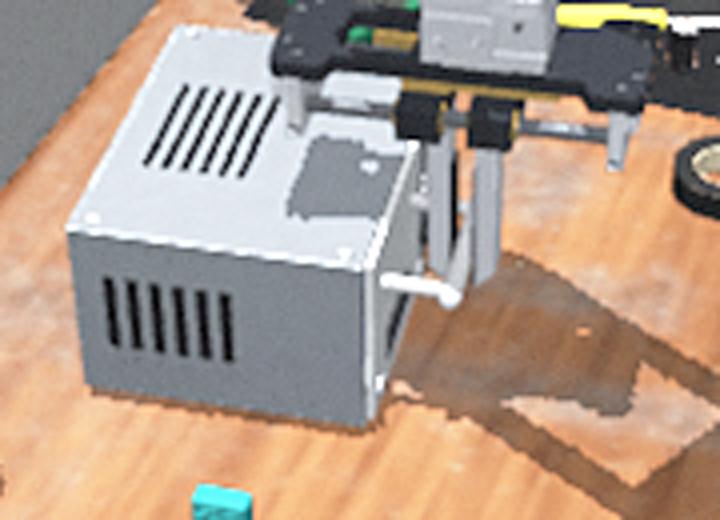

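The travel back is 85.1 mm from the end stop. The panel edge sits on the case with no visible gap, and the push is steady at 17 N, so I'm handing in.

```bash
python3 -c "
from bench import robot
print(robot.close_job())"
```

```text
the job is handed in; nothing more can be done
None
```

The job is handed in at about 20 s of the 58 s allowed; the hand-in gave no verdict.

- **Tray out:** I pulled it by the bar to its end stop, which showed as a rise in pull force to about 8 N.
- **Packing piece:** I stood the white piece in the one wide gap, on the unit's −y side. That gap is between the backup battery and the side wall, and I measured it at about 18.5 mm. After letting go, it stood upright with its block top at 68 mm and tab top at 102 mm above the bench, as it should on the tray floor. The downward force was 2.5 N at most when I set it down.
- **Tray home:** I gripped the bar again and pushed the tray in. It moved 85.1 mm from the end stop, then stood still while the push rose from 11 to about 17 N. The last pictures show the panel against the case with no visible gap. The arm is still gripping and pressing there.

**Checks:**
- The wrist and top cameras differed by about 1–2 mm. I therefore placed the piece using the wrist view alone, seeing piece and gap in the same picture.
- With the tray closed, the contents can't be seen. They were last seen upright about halfway in (39 mm pushed).
- I did not measure the screwdriver, tape roll and tin again at the end. The arm did not touch them.

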